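# Open a screw-capped sample jar in the bench holder

### The arm

A 6-joint arm with a two-finger parallel gripper is mounted at the origin on a cart in front of the work surface, level with it; the furniture and walls round the work are solid. World frame = base frame: x ahead of the robot, y to its left, z up, the work surface at z = 0. Lengths are in mm, angles in rad, forces in N, time in s.
With the tool pointing down it reaches from about 350 to 775 mm from the base axis. Payload 7.3 kg.
Tool frame: the origin (TCP) lies midway between the tips of the shut fingers; the grasp point (between the pads) lies 19 mm behind it; z points along the fingers, y is the line along which they close (so a half turn about z gives the same grasp; the last joint's range is limited). The gripper opens to 92 mm and grips with 3 to 60 N. Pads are 19 mm wide; open, the fingers measure 130 mm over their backs; the gripper's body (75 mm by 190 mm) begins 47 mm behind the grasp point.
Start: joints at [-1.454, 0.342, 1.524, -0, 1.275, -0.146], TCP at [136.409, -506.989, 226.741] pointing down, gripper open.
Joint ranges: [-2.53, 2.53], [-0.77, 2.02], [0.04, 2.7], [-1, 4.14], [0.28, 2.66], [-3.11, 3.11]. Speed limits (rad/s): [2.57, 2.57, 3.14, 3.14, 3.14, 3.14].

### API

Orientations are given as [roll, pitch, yaw] about the fixed x, y, z axes, in that order (R = Rz(yaw) Ry(pitch) Rx(roll)).
In Python, from plant import monitor, optics, workorder gives the robot as it stands. The module is installed in compiled form; this text tells all that it offers.
- The arm moves only by the tool servo_tool, never from a script. Its arguments are lists of equal length, an entry for each row: "linear": the shift along the tool's x, y, z as a fraction of full scale, a list of three; "spin": the turn about the tool's z as a fraction of full scale. In form: {"linear": [[dx, dy, dz], ...], "spin": [spin, ...]}. A call has exactly 8 rows; each row shifts and turns the commanded pose from where the row before left it, along the tool's axes as they then stand; what a row does not reach is not made up. Full scale, the value 1, is 200 mm for a shift and 90 degrees for a turn. A row lasts 1/8 s, in which the tool goes at most 62.5 mm and 10.7 degrees, less where a joint would pass 70% of its speed; a pose out of reach is approached as far as the arm can. A call with a number of a shift or a turn outside -1 to 1 is refused whole. A call with a gripper value outside its range is refused whole. "hand" is the opening, from -1 (shut) to 1 (fully open), set as the call begins (left out, the last holds). The fingers move at their own pace and stop on an object; the grip force is fixed at half the most. Time passes only in rows, so rows that do not move let the fingers close, or fill a call up. It gives the time, the measured TCP pose, the force, the opening and the grip force at its end, in the units of the state.
- monitor.get_obs(): the state, without advancing time (a new reading comes with each control period).
- optics.capture(name): name is "scene" or "top" or "wrist"; returns a dict with "frame" (400x640x3 uint8, blue, green, red), "K" (3x3 intrinsics, pixels), "world_to_cam" (4x4, takes a point from world to camera coordinates). Camera axes: x right, y down, z forward; pixel columns grow to the right and rows downward; lengths in mm; the calibration is good to about 2 mm. A picture is of the moment at which its call begins. There is no depth.
- workorder.close_job(): hands the job in; it is judged then, once.
The state is a dict: "time": time; "joint_positions": joint angles; "dq": joint speeds; "tau": joint torques, N m; "tool_pos": TCP position; "tcp_rot": TCP orientation; "contact_force": force on the tool from outside, world axes, zero at the start; "moment": the same for the moment, N m; "grip_width": finger opening in mm; "finger_force": force on a finger pad.
Only numpy, scipy, OpenCV 4.12 (cv2) and the standard library are available. Lean on these libraries where they do the work, as an engineer would, in place of code of your own. Each camera call takes 0.05 s, during which the arm holds its last target. There are 200 camera calls.

### The job

Seat the capped square sample jar fully down and flat in the square pocket of the bench holder, which keeps it from turning. Then unscrew its cap (anticlockwise, over several grips) until the thread lets go, lift the cap clear while the jar stays seated in the holder, and set the cap gently down flat inside the shallow steel tray. Do not drop the jar or the cap and leave the other things on the worktop where they are.

Things in the scene. Friction and masses are not known exactly. Their poses are not given: they have to be found in the camera images.
- jar: White plastic sample jar, loose, about 0.35 kg; starts upright on the worktop, capped. Square body 60 x 60 mm, 76 mm high, then a round neck. Origin: centre of its underside; z up along the axis, x and y square to its sides (same look every quarter turn). It can be carried by its cap. Out of the holder, on the open worktop, it turns along with the cap; seated in the holder it cannot.
- neck_top (a point): Centre of the neck's mouth, 112 mm above the jar's underside. The neck is 40 mm in diameter, 48 mm over its coarse right-hand thread (8 mm rise per turn). In the mouth sits a grey sprung sealing plunger, 33 mm in diameter, that pushes the cap up against the thread with about 10 N when closed and stands about 12 mm above the mouth when the cap is off.
- cap: Grey ribbed plastic screw cap, loose, 0.06 kg, 58 mm in diameter, 36 mm high, hollow, open below, with three inner lugs that run in the jar's thread. Origin: centre of its lower, open edge; z along the axis to the closed top. It starts screwed on, lower edge about 83 mm and closed top about 119 mm above the jar's underside.
- cap_center (a point): Middle of the cap, on its axis, 18 mm above its lower edge. The cap unscrews anticlockwise seen from above, rising 8 mm a turn; the thread lets go after about 1.2 to 1.6 turns (it varies), the cap then some 11 mm higher. Until then a straight pull only lifts the jar; after that it must rise 30 mm more to clear neck and plunger.
- holder: Bench holder, fixed: aluminium block 100 x 100 mm, 38 mm high, with one square blind pocket in its top, 63 x 63 mm and 28 mm deep, with a 4 mm chamfer round the mouth, so that the jar has 1.5 mm to spare on each side; two 15 mm foot tabs with bolts stick out along its own x. Origin: centre of its underside on the worktop; z up, x and y square to the pocket's sides.
- holder_floor (a point): Centre of the floor of the holder's pocket, 10 mm above the worktop; axes as the holder's.
- tray: Shallow square instrument tray of bare steel, fixed, 160 x 160 mm outside, 14 mm high, walls and floor 4 mm thick. Origin: centre of its underside; z up, x and y along its sides.
- stain_bottle_a: Bystander: small dropper bottle, 36 mm in diameter, 104 mm high. Origin: centre of its underside.
- stain_bottle_b: Bystander: another small dropper bottle, 36 mm in diameter, 104 mm high. Origin: centre of its underside.
- petri: Bystander: petri dish, 63 mm in diameter, 15 mm high. Origin: centre of its underside.

How it is judged (in metres and radians):
On the way, in this order (a step that is already met when the one before it is completed fails the run):
1. the jar is seated fully down and flat in the holder's pocket with its cap still on (horizontal distance between jar and holder_floor below 0.004 m and z of jar in the frame of holder_floor between -0.003 and 0.003 m and angle between the z axis of jar and the z axis of holder_floor, either way round below 0.05 rad and z of cap in the frame of jar between 0.078 and 0.09 m and horizontal distance between cap and jar below 0.006 m), for 0.2 s.
2. the cap is off: it is wholly above the jar's neck while the jar is still seated (horizontal distance between jar and holder_floor below 0.004 m and z of jar in the frame of holder_floor between -0.003 and 0.003 m and angle between the z axis of jar and the z axis of holder_floor, either way round below 0.05 rad and z of cap in the frame of jar above 0.114 m), for 0.1 s.
At the end, for the whole second after the job is handed in: The jar stands seated in the holder (within 4 mm of the pocket's centre, underside within 3 mm of the pocket's floor, upright within 0.05 rad); the cap lies flat (within 0.1 rad, either face up) on the tray's floor, wholly inside the rim; both at rest (horizontal distance between jar and holder_floor below 0.004 m and z of jar in the frame of holder_floor between -0.003 and 0.003 m and angle between the z axis of jar and the z axis of holder_floor, either way round below 0.05 rad and x of cap_center in the frame of tray between -0.05 and 0.05 m and y of cap_center in the frame of tray between -0.05 and 0.05 m and z of cap_center in the frame of tray below 0.026 m and angle between the z axis of cap and the z axis of tray, either way round below 0.1 rad and linear speed of each of cap, jar below 0.02 m/s); the robot touches nothing.
It fails at once if a bystander is pushed more than 30 mm from its place (distance of any of stain_bottle_a, stain_bottle_b, petri from where it was at the start of the episode above 0.03 m).
It fails at once if the cap is dropped or thrown (faster than 0.8 m/s while not held, a fall of some 3 cm) (linear speed of cap above 0.8 m/s and contact force between the fingers and cap below 0.1 N and contact force between the fingers and jar below 0.1 N).
It fails at once if the jar is dropped (faster than 0.8 m/s while not held) (linear speed of jar above 0.8 m/s and contact force between the fingers and cap below 0.1 N and contact force between the fingers and jar below 0.1 N).
It fails at once if the jar is tipped over (angle between jar's own z axis and vertical above 0.6 rad).
It also fails if it takes over 72 s, if anything falls off the work surface, if the arm or the gripper's body presses on something with over 40 N, if the wrist force passes 120 N, or if a joint passes its speed limit or range.

## Working session

There is one attempt and no reset: what is moved stays moved. The work goes in short steps, Python scripts to look and compute and a tool call to move; the robot and the scene stay as the last step left them, time stands still between calls to the robot, and variables do not carry over. Pictures are saved under pics/ and viewed, at most 10 in all, crops included, and the job is handed in when it is done.

Besides the shell and the picture viewer there is one more tool, called after "Request:" as a command line: name --pt "numbers of a row" for each row, then --argument value for the rest. servo_tool: Moves the arm, as the interface text tells. Shift numbers are shares of 200 mm and turn numbers shares of 90 degrees, none past 1 either way. Its arguments: {"type":"object","properties":{"linear":{"type":"array","items":{"type":"array","items":{"type":"number","minimum":-1,"maximum":1}}},"spin":{"type":"array","items":{"type":"number","minimum":-1,"maximum":1}},"hand":{"type":"number"}},"required":["linear","spin"]}

```bash
mkdir -p pics; ls
python3 - <<'E'
from plant import monitor, optics
import cv2
o=monitor.get_obs()
for k,v in o.items(): print(k,v)
for n in ("top","scene"):
    c=optics.capture(n); cv2.imwrite(f"pics/{n}1.png",c["frame"]); print(n,c["K"],c["world_to_cam"])
E
```

```text
pics
time 0.0
joint_positions [-1.45397991e+00  3.42710375e-01  1.52502382e+00 -1.65499526e-05
  1.27540203e+00 -1.46005675e-01]
dq [-0.00070114  0.00049728 -0.00186757  0.00065851  0.00044491 -0.0009031 ]
tau [ 5.59446198e-04 -4.31247389e+01 -2.44220996e+01  7.17154378e-02
  5.60637563e-02 -1.50032861e-04]
tool_pos [ 136.36365072 -506.55395982  226.04900281]
tcp_rot [-3.14006321e+00 -2.08912114e-04  2.62826766e-01]
contact_force [-0.92408457  0.59083813 -0.63644026]
moment [-0.0091983   0.04170506 -0.02683182]
finger_force 0.0
grip_width 91.9573575433819
top [[408.92978727   0.         324.31751636]
 [  0.         408.92978727 196.29633366]
 [  0.           0.           1.        ]] [[ 2.22008454e-02 -9.99660779e-01 -1.36179836e-02  6.12338467e+00]
 [-9.83866035e-01 -1.94273055e-02 -1.77848826e-01  5.70109378e+02]
 [ 1.77523936e-01  1.73466658e-02 -9.83963590e-01  1.06161081e+03]
 [ 0.00000000e+00  0.00000000e+00  0.00000000e+00  1.00000000e+00]]
scene [[404.84688507   0.         317.17709775]
 [  0.         404.84688507 204.42332798]
 [  0.           0.           1.        ]] [[-7.30969840e-01 -6.82285001e-01 -1.30487991e-02  4.25216987e+02]
 [-3.72456151e-01  4.14909454e-01 -8.30136471e-01  2.92495441e+02]
 [ 5.71803733e-01 -6.01944618e-01 -5.57407542e-01  8.23090265e+02]
 [ 0.00000000e+00  0.00000000e+00  0.00000000e+00  1.00000000e+00]]
```

View pics/top1.png

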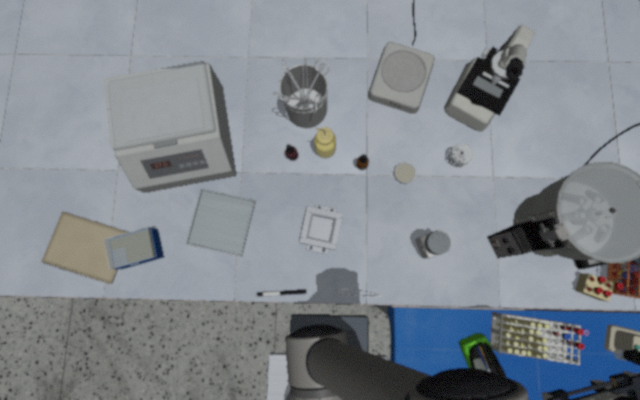

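View pics/scene1.png

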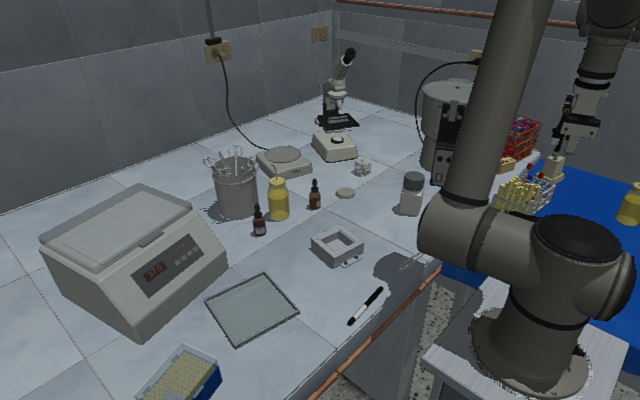

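Top view: the jar is at about (436,243), the holder at (321,228), the tray at (222,222), the bottles at (291,152) and (361,161), and the petri dish at (404,172). I'll enlarge these.

Run:
```python
import cv2,numpy as np
t=cv2.imread("pics/top1.png")
a=cv2.resize(t[200:260,295:345],None,fx=8,fy=8,interpolation=cv2.INTER_CUBIC)
b=cv2.resize(t[215:275,405:455],None,fx=8,fy=8,interpolation=cv2.INTER_CUBIC)
cv2.imwrite("pics/crop1.png",np.hstack([a,b]))
cv2.imwrite("pics/crop2.png",cv2.resize(t[180:265,180:265],None,fx=6,fy=6,interpolation=cv2.INTER_CUBIC))
```

```text
(no output)
```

View pics/crop1.png

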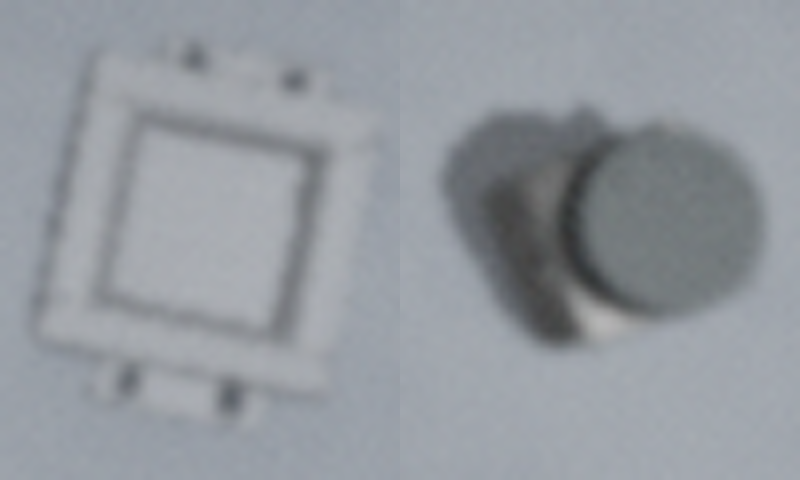

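View pics/crop2.png

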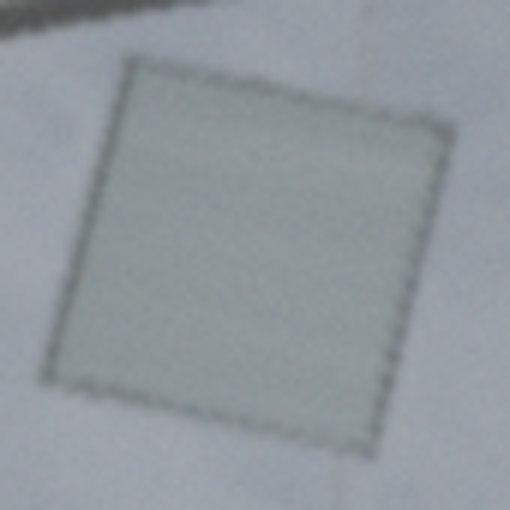

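```bash
cat > h.py <<'E'
import numpy as np, cv2
def ray(K,W,uv,z):
    R=W[:3,:3];t=W[:3,3]; c=-R.T@t
    d=R.T@np.linalg.solve(K,[uv[0],uv[1],1.]); return c+d*(z-c[2])/d[2]
def proj(K,W,p):
    q=W[:3,:3]@np.asarray(p,float)+W[:3,3]; q=K@q; return q[:2]/q[2]
def square_fit(P):
    P=np.array(P)[:,:2]; c=P.mean(0); a=[np.arctan2(*(P[(i+1)%4]-P[i])[::-1]) for i in range(4)]
    return c, np.rad2deg(np.angle(np.mean(np.exp(4j*np.array(a))))/4), [np.linalg.norm(P[(i+1)%4]-P[i]) for i in range(4)]
E
python3 - <<'E'
from h import *
from plant import optics
c=optics.capture("top");K,W=c["K"],c["world_to_cam"]
f=lambda x,y,ox,oy,s:(ox+(x+.5)/s-.5,oy+(y+.5)/s-.5)
print("holder",square_fit([ray(K,W,f(x,y,295,200,8),38) for x,y in[(97,52),(378,108),(328,390),(40,338)]]))
print("tray",square_fit([ray(K,W,f(x,y,180,180,6),14) for x,y in[(130,58),(455,125),(373,455),(45,380)]]))
print("cap",ray(K,W,f(272,219,405,215,8),119))
for n,u in dict(a=(291,153),b=(361,162),petri=(404,173)).items(): print(n,ray(K,W,u,60 if n!='petri' else 15))
s=optics.capture("scene"); print("scenecam",proj(s["K"],s["world_to_cam"],[*ray(K,W,f(272,219,405,215,8),119)[:2],119]))
w=optics.capture("wrist"); print(w["K"],w["world_to_cam"]); 
t=s["frame"]
cv2.imwrite("pics/crop3.png",cv2.resize(t[160:225,385:440],None,fx=8,fy=8,interpolation=cv2.INTER_CUBIC))
E
```

```text
holder (array([486.81973895,  25.72154466]), np.float64(-9.435957690223644), [np.float64(98.14250594720242), np.float64(97.24476864553691), np.float64(98.71614438955052), np.float64(99.4296171732973)])
tray (array([498.93430107, 304.5574821 ]), np.float64(-10.808353367523035), [np.float64(158.21662347240525), np.float64(156.82993378931317), np.float64(156.85726416705174), np.float64(154.60529121057692)])
cap [ 447.65619359 -270.41747581  119.        ]
a [687.62956183 112.39948859  60.        ]
b [665.61605628 -80.3527389   60.        ]
petri [ 647.87336309 -205.46916082   15.        ]
scenecam [413.93437216 175.0727413 ]
[[275.60520548   0.         323.40903366]
 [  0.         275.60520548 194.60357191]
 [  0.           0.           1.        ]] [[ 2.59912694e-01 -9.65631973e-01 -5.32591919e-04 -5.23971239e+02]
 [-9.26506133e-01 -2.49536788e-01  2.81634118e-01 -3.42570888e+01]
 [-2.72087810e-01 -7.27068325e-02 -9.59521725e-01  3.89640463e+02]
 [ 0.00000000e+00  0.00000000e+00  0.00000000e+00  1.00000000e+00]]
```

View pics/crop3.png

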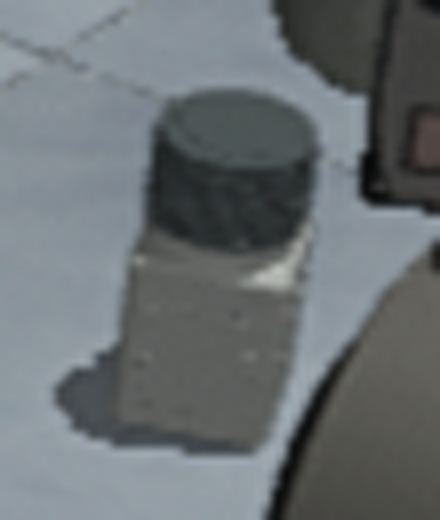

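The scene crop shows the jar's front face with its bottom edge from (120,422) to (255,450). That is too coarse for a yaw angle, so I'll go above the jar and use the wrist camera.

Request:
servo_tool --pt "0.19 -0.165 0" --pt "0.19 -0.165 0" --pt "0.19 -0.165 0" --pt "0.19 -0.165 0" --pt "0.26 -0.02 0.05" --pt "0.26 -0.02 0.06" --pt "0.26 -0.02 0.06" --pt "0.26 -0.02 0.06" --spin '[0, 0, 0, 0, 0, 0, 0, 0]' --hand 1

```text
time: 1.25
tool_pos: [447.2, -269.8, 180.4]
tcp_rot: [3.141, -0.0, 0.263]
contact_force: [-0.9, -0.6, 0.2]
grip_width: 91.8
finger_force: 0.0
```

Run:
```python
from plant import monitor, optics
import cv2,numpy as np
o=monitor.get_obs(); print(o["time"],o["tool_pos"],o["tcp_rot"],o["joint_positions"])
c=optics.capture("wrist"); np.savez("w1.npz",**c); cv2.imwrite("pics/w1.png",cv2.resize(c["frame"],(800,500),interpolation=cv2.INTER_CUBIC))
```

```text
1.25 [ 447.19029084 -269.76228027  180.37100138] [ 3.14114745e+00 -2.42008603e-05  2.62954828e-01] [-6.89465794e-01  3.79150982e-01  1.60388919e+00 -2.60210244e-04
  1.15817570e+00  6.18480012e-01]
```

View pics/w1.png

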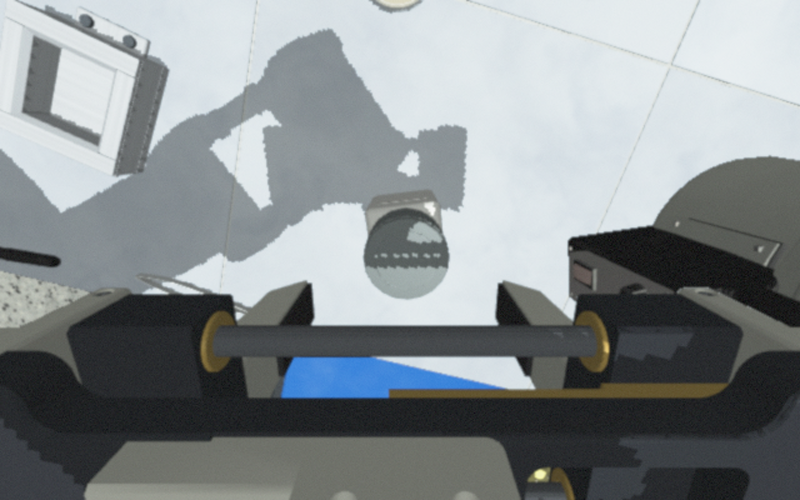

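Run:
```python
import cv2,numpy as np
t=np.load("w1.npz")["frame"]
r=lambda a,s:cv2.resize(a,None,fx=s,fy=s,interpolation=cv2.INTER_CUBIC)
a=r(t[145:195,285:365],5); b=r(t[0:145,0:136],2.9)[:420,:400]
a=r(t[140:240,285:365],5);b=r(t[0:145,0:140],2.8)
H=max(a.shape[0],b.shape[0]); p=lambda x:np.pad(x,((0,H-x.shape[0]),(0,0),(0,0)))
cv2.imwrite("pics/w1c.png",np.hstack([p(a),p(b)])); print(a.shape,b.shape)
```

```text
(500, 400, 3) (406, 392, 3)
```

View pics/w1c.png

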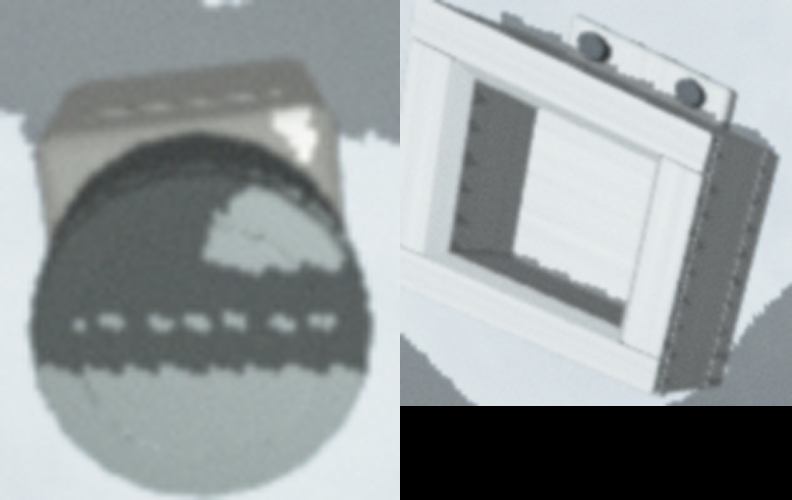

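Run:
```python
from h import *
d=np.load("w1.npz");K,W=d["K"],d["world_to_cam"]
f=lambda x,y,ox,oy,s:(ox+(x+.5)/s-.5,oy+(y+.5)/s-.5)
J=lambda x,y,z:ray(K,W,f(x,y,285,140,5),z)
H=lambda x,y,z:ray(K,W,f(x-400,y,0,0,2.8),z)
def e(a,b): v=(b-a)[:2]; return a[:2].round(1),b[:2].round(1),np.linalg.norm(v).round(1),np.rad2deg(np.arctan2(v[1],v[0])).round(1)
print("shoulder",e(J(38,140,76),J(335,107,76)))
print("bottom",e(J(75,85,0),J(300,62,0)))
print("cap",J(201,327,119))
print("htop",e(H(425,2,38),H(710,130,38)));print("hright",e(H(710,130,38),H(657,393,38)))
print("pocket34",square_fit([H(475,80,34),H(660,158,34),H(622,335,34),H(450,250,34)]))
```

```text
shoulder (array([ 465.5, -233.2]), array([ 486.5, -286.4]), np.float64(57.2), np.float64(-68.5))
bottom (array([ 465. , -234.2]), array([ 484.7, -285.9]), np.float64(55.3), np.float64(-69.1))
cap [ 450.96745697 -269.29400973  119.        ]
htop (array([542.9,  62.1]), array([528.3, -31.9]), np.float64(95.1), np.float64(-98.8))
hright (array([528.3, -31.9]), array([430.7, -16.9]), np.float64(98.8), np.float64(171.3))
pocket34 (array([487.26708038,  24.88656875]), np.float64(-10.345113961282006), [np.float64(63.44508541235222), np.float64(67.36601639172792), np.float64(63.34325688821663), np.float64(61.163535548641846)])
```

The jar is at (448,-270.3) with yaw 21.3°. The holder is at (487,25.3) with yaw -9°, and the tray at (499,304.5) with yaw -10.8°. Next I descend while pre-winding the wrist by +55°, then grip.

Request:
servo_tool --pt "0.0032 0.0034 0.0575" --pt "0 0 0.0575" --pt "0 0 0.0575" --pt "0 0 0.0575" --pt "0 0 0.0575" --pt "0 0 0.0575" --pt "0 0 0.0575" --pt "0 0 0.0575" --spin '[0.0764, 0.0764, 0.0764, 0.0764, 0.0764, 0.0764, 0.0764, 0.0764]'

```text
time: 2.3
tool_pos: [446.3, -271.0, 88.3]
tcp_rot: [3.142, 0.0, -0.701]
contact_force: [0.3, 0.1, 0.2]
grip_width: 92.0
finger_force: 0.0
```

Request:
servo_tool --pt "0 0 0" --pt "0 0 0" --pt "0 0 0" --pt "0 0 0" --pt "0 0 0" --pt "0 0 0" --pt "0 0 0" --pt "0 0 0" --spin '[0, 0, 0, 0, 0, 0, 0, 0]' --hand -1

```text
time: 3.3
tool_pos: [446.7, -271.1, 89.0]
tcp_rot: [-3.141, -0.001, -0.697]
contact_force: [1.5, 1.6, 4.8]
grip_width: 57.3
finger_force: 30.0
```

Request:
servo_tool --pt "0 0 -0.08" --pt "0 0 -0.14" --pt "0 0 -0.13" --pt "-0.06 -0.095 0" --pt "-0.08 -0.127 0" --pt "-0.09 -0.142 0" --pt "-0.09 -0.142 0" --pt "-0.09 -0.142 0" --spin '[0, 0, 0, 0, 0, 0, 0, 0]'

```text
time: 4.3
tool_pos: [465.7, -118.1, 157.6]
tcp_rot: [3.14, 0.002, -0.697]
contact_force: [0.3, -0.7, -4.3]
grip_width: 57.8
finger_force: 30.0
```

Request:
servo_tool --pt "-0.09 -0.142 0" --pt "-0.09 -0.142 0" --pt "-0.08 -0.127 0" --pt "-0.07 -0.111 0" --pt "-0.04 -0.064 0" --pt "0 0 0" --pt "0 0 0" --pt "0 0 0" --spin '[0, 0, 0, 0, 0, 0.1122, 0.1122, 0.1122]'

```text
time: 5.3
tool_pos: [484.8, 17.8, 158.0]
tcp_rot: [3.14, 0.0, -1.232]
contact_force: [0.0, 0.4, -5.0]
grip_width: 57.9
finger_force: 30.0
```

Run:
```python
from plant import monitor, optics
import cv2,numpy as np
o=monitor.get_obs(); print(o["time"],o["tool_pos"],o["tcp_rot"],o["joint_positions"],o["grip_width"],o["contact_force"])
c=optics.capture("wrist"); np.savez("w2.npz",**c)
s=optics.capture("scene");np.savez("s2.npz",**s); t=optics.capture("top")
r=lambda a,s:cv2.resize(a,None,fx=s,fy=s,interpolation=cv2.INTER_CUBIC)
a=cv2.resize(c["frame"],(480,300),interpolation=cv2.INTER_AREA)
b=r(s["frame"][155:275,290:390],5)[:600]
a=r(c["frame"][40:240,220:420],2.4)
H=600; p=lambda x:np.pad(x,((0,H-x.shape[0]),(0,0),(0,0)))
m=np.hstack([p(b)[:, :500],p(r(c["frame"][80:360,250:400],2))]); print(m.shape)
cv2.imwrite("pics/m2.png",m)
```

```text
5.3 [484.79189174  17.80971386 158.02955139] [ 3.13977590e+00  1.28095231e-06 -1.23203305e+00] [-1.20890872e-01  3.41418652e-01  1.73251757e+00 -9.17863270e-04
  1.06928536e+00  2.68238042e+00] 57.87474961968917 [ 0.03315994  0.38303838 -5.01496125]
(600, 800, 3)
```

View pics/m2.png

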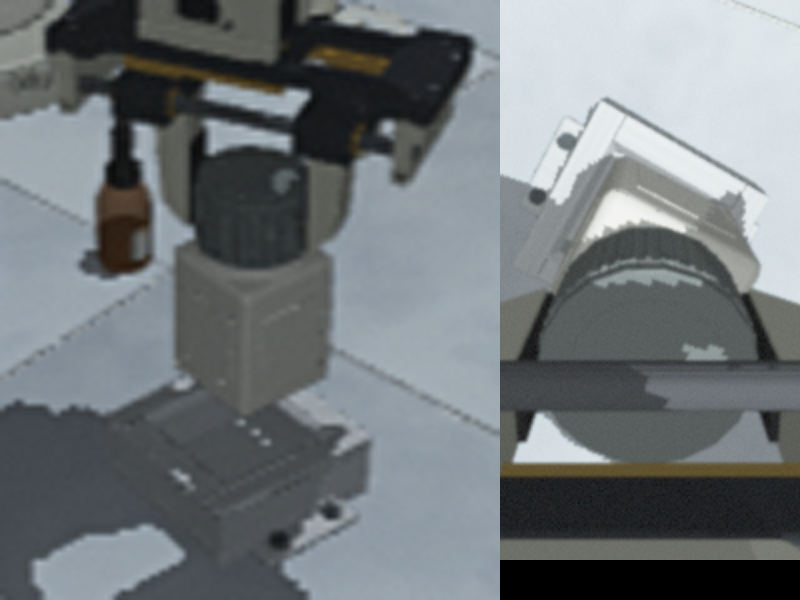

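The jar hangs upright over the holder with its sides parallel to the pocket. The TCP is 8 mm short in y, so I'll correct that and go down to just above the mouth.

Request:
servo_tool --pt "-0.0175 -0.0115 0" --pt "-0.017 -0.011 0" --pt "0 0 0.03" --pt "0 0 0.04" --pt "0 0 0.04" --pt "0 0 0.03" --pt "0 0 0" --pt "0 0 0" --spin '[0, 0, 0, 0, 0, 0, 0, 0]'

```text
time: 6.45
tool_pos: [487.4, 26.3, 130.8]
tcp_rot: [-3.141, -0.0, -1.226]
contact_force: [0.4, -0.5, -4.0]
grip_width: 57.7
finger_force: 30.0
```

Run:
```python
from plant import monitor, optics
import cv2,numpy as np
o=monitor.get_obs(); print(o["time"],o["tool_pos"],o["tcp_rot"],o["contact_force"])
c=optics.capture("wrist"); s=optics.capture("scene"); np.savez("w3.npz",**c); np.savez("s3.npz",**s)
r=lambda a,s:cv2.resize(a,None,fx=s,fy=s,interpolation=cv2.INTER_CUBIC)
b=r(s["frame"][190:290,300:380],5)
a=r(c["frame"][110:230,250:400],2.66)
p=lambda x:np.pad(x,((0,500-x.shape[0]),(0,0),(0,0)))
m=np.hstack([b,p(a)]); print(m.shape); cv2.imwrite("pics/m3.png",m[:,:800])
```

```text
6.45 [487.37822667  26.2733148  130.82473308] [-3.14129692e+00 -2.47739969e-04 -1.22609503e+00] [ 0.3853125  -0.5216823  -4.01785424]
(500, 799, 3)
```

View pics/m3.png

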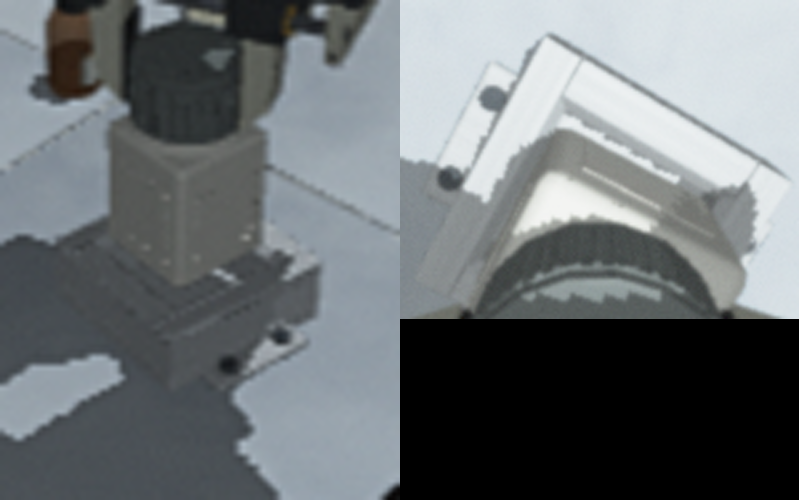

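Run:
```python
from h import *
d=np.load("w3.npz");K,W=d["K"],d["world_to_cam"]
s=2.66
P=lambda x,y,z:ray(K,W,(250+(x-400+.5)/s-.5,110+(y+.5)/s-.5),z)[:2]
def e(a,b): v=b-a; return a.round(1),b.round(1),np.linalg.norm(v).round(1),np.rad2deg(np.arctan2(v[1],v[0])).round(1)
print("holder",e(P(548,35,38),P(793,183,38)))
print("inner mouth edge z38",e(P(580,58,38),P(755,160,38)))
print("jar bottom edge",e(P(558,130,41.8),P(705,198,41.8)))
# predicted pixels of model corners in crop
def px(p): u=proj(K,W,p); return ((u[0]-250+.5)*s-.5+400,(u[1]-110+.5)*s-.5)
for name,c,yaw,h,zs in(("holder",(487,25.3),-9,50,(38,)),("pocket",(487,25.3),-9,31.5,(34,)),("jar",(487.4,26),-9.1,30,(41.8,117.8))):
  R=np.array([[np.cos(np.radians(yaw)),-np.sin(np.radians(yaw))],[np.sin(np.radians(yaw)),np.cos(np.radians(yaw))]])
  for z in zs: print(name,z,[tuple(np.round(px([*(np.array(c)+R@np.array(q)*h),z]),0)) for q in((1,1),(1,-1),(-1,-1),(-1,1))])
```

```text
holder (array([526. , -31.9]), array([429.5, -13.4]), np.float64(98.3), np.float64(169.2))
inner mouth edge z38 (array([513.6, -28.5]), array([445.2, -16.5]), np.float64(69.5), np.float64(170.0))
jar bottom edge (array([512.7,  -3.9]), array([457.2,   1.2]), np.float64(55.7), np.float64(174.7))
holder 38 [(np.float64(413.0), np.float64(282.0)), (np.float64(541.0), np.float64(32.0)), (np.float64(796.0), np.float64(175.0)), (np.float64(652.0), np.float64(400.0))]
pocket 34 [(np.float64(483.0), np.float64(259.0)), (np.float64(564.0), np.float64(107.0)), (np.float64(721.0), np.float64(193.0)), (np.float64(633.0), np.float64(335.0))]
jar 41.8 [(np.float64(484.0), np.float64(266.0)), (np.float64(564.0), np.float64(118.0)), (np.float64(716.0), np.float64(202.0)), (np.float64(631.0), np.float64(341.0))]
jar 117.8 [(np.float64(440.0), np.float64(365.0)), (np.float64(550.0), np.float64(163.0)), (np.float64(765.0), np.float64(279.0)), (np.float64(643.0), np.float64(463.0))]
```

The jar is just above the mouth and roughly aligned. I'll refine the relative yaw with subpixel edge fits.

```bash
cat > edge.py <<'E'
from h import *
def edgefit(d,A,B,z,half=6,n=60,trim=.12):
    """sub-pixel line near the projected segment A-B (world xy at height z); returns fit world yaw, offset(mm), inliers"""
    K,W=d["K"],d["world_to_cam"]; g=cv2.GaussianBlur(cv2.cvtColor(d["frame"],cv2.COLOR_BGR2GRAY),(0,0),.8).astype(np.float32)
    a,b=proj(K,W,[*A,z]),proj(K,W,[*B,z]); t=(b-a)/np.linalg.norm(b-a); nrm=np.array([-t[1],t[0]])
    s=np.arange(-half,half+.01,.25); pts=[];w=[]
    for q in np.linspace(trim,1-trim,n):
        p=a+(b-a)*q; X=(p[:,None]+nrm[:,None]*s).astype(np.float32)
        if X.min()<1 or X[0].max()>638 or X[1].max()>398: continue
        v=cv2.remap(g,X[0][None],X[1][None],cv2.INTER_LINEAR)[0]; dv=np.abs(np.gradient(v)); i=dv.argmax()
        if dv[i]>1.5: pts.append(X[:,i])
    pts=np.array(pts)
    if len(pts)<10: return None
    best=None; rng=np.random.default_rng(0)
    for _ in range(300):
        i,j=rng.choice(len(pts),2,replace=False); v=pts[j]-pts[i]; L=np.linalg.norm(v)
        if L<8: continue
        m=np.abs((pts-pts[i])@np.array([-v[1],v[0]])/L)<.6
        if best is None or m.sum()>best.sum(): best=m
    P=np.array([ray(K,W,p,z)[:2] for p in pts[best]])
    vx,vy,x0,y0=cv2.fitLine(P.astype(np.float32),cv2.DIST_HUBER,0,.01,.01).ravel()
    A,B=np.array(A),np.array(B); u=(B-A)/np.linalg.norm(B-A); N=np.array([-u[1],u[0]])
    yaw=np.rad2deg(np.arctan2(vy,vx)); yaw=(yaw+45)%90-45
    mid=(A+B)/2; k=((mid-[x0,y0])@u)/(np.array([vx,vy])@u); off=(np.array([x0,y0])+k*np.array([vx,vy])-mid)@N
    return round(float(yaw),2),round(float(off),2),int(best.sum()),len(pts)
def sq(c,yaw,h):
    y=np.radians(yaw); R=np.array([[np.cos(y),-np.sin(y)],[np.sin(y),np.cos(y)]])
    return [np.array(c)+R@np.array(q)*h for q in((1,1),(1,-1),(-1,-1),(-1,1))]
E
python3 - <<'E'
from edge import *
from plant import optics
w1,w3=(dict(np.load(f)) for f in("w1.npz","w3.npz"))
s3=dict(np.load("s3.npz"))
def run(n,d,c,yaw,h,z,idx,half=5):
    S=sq(c,yaw,h)
    for i in idx: print(n,z,"edge",i,edgefit(d,S[i],S[(i+1)%4],z,half))
run("holder w1",w1,(487,25.3),-9.2,50,38,[0,1,2])
run("holder w3",w3,(487,25.3),-9.2,50,38,[0,1])
run("pocket w1",w1,(487,25.3),-9.2,31.5,34,[0,1,2,3],3)
run("mouth w1",w1,(487,25.3),-9.2,35.5,38,[0,1,2,3],3)
run("jar w1",w1,(448,-270.3),21.3,30,76,[0],4); run("jar w1",w1,(448,-270.3),21.3,30,0,[0],4)
run("jar w3",w3,(487.4,26),-9.2,30,117.8,[0,1],5); run("jar w3",w3,(487.4,26),-9.2,30,41.8,[0,1],5)
run("jar s3",s3,(487.4,26),-9.2,30,117.8,[1,2,3,0],3); run("jar s3",s3,(487.4,26),-9.2,30,41.8,[2,3],3)
run("holder s3",s3,(487.,25.3),-9.2,50,38,[0,1,2,3],3)
E
```

```text
holder w1 38 edge 0 (-10.29, 0.1, 54, 56)
holder w1 38 edge 1 (-10.35, -0.41, 59, 60)
holder w1 38 edge 2 None
holder w3 38 edge 0 (-10.46, -0.5, 33, 43)
holder w3 38 edge 1 (-10.39, -1.58, 57, 60)
pocket w1 34 edge 0 (-9.75, 0.29, 57, 60)
pocket w1 34 edge 1 (-10.47, 1.42, 32, 60)
pocket w1 34 edge 2 (-10.17, -0.58, 60, 60)
pocket w1 34 edge 3 (-10.41, 0.19, 59, 60)
mouth w1 38 edge 0 (-10.68, 0.55, 33, 60)
mouth w1 38 edge 1 (-10.56, 0.46, 30, 60)
mouth w1 38 edge 2 (-10.73, -0.03, 60, 60)
mouth w1 38 edge 3 (-10.16, 0.81, 58, 60)
jar w1 76 edge 0 (29.64, -1.96, 32, 60)
jar w1 0 edge 0 (22.1, -0.16, 60, 60)
jar w3 117.8 edge 0 (-7.62, -0.44, 35, 60)
jar w3 117.8 edge 1 (-8.71, -0.48, 42, 60)
jar w3 41.8 edge 0 (-8.38, -2.94, 40, 60)
jar w3 41.8 edge 1 (-8.54, -1.81, 50, 60)
jar s3 117.8 edge 1 (-27.75, 1.89, 19, 36)
jar s3 117.8 edge 2 (-8.09, -9.23, 50, 54)
jar s3 117.8 edge 3 (-4.24, -8.53, 46, 54)Traceback (most recent call last):
  File "<stdin>", line 14, in <module>
  File "<stdin>", line 7, in run
  File "edge.py", line 20, in edgefit
    P=np.array([ray(K,W,p,z)[:2] for p in pts[best]])
                ~~~^^^^^^^^^
  File "h.py", line 4, in ray
    d=R.T@np.linalg.solve(K,[uv[0],uv[1],1.]); return c+d*(z-c[2])/d[2]
          ~~~~~~~~~~~~~~~^^^^^^^^^^^^^^^^^^^^
    b, wrap = _makearray(b)
              ~~~~~~~~~~^^^
    new = asarray(a)
ValueError: setting an array element with a sequence. The requested array has an inhomogeneous shape after 1 dimensions. The detected shape was (3,) + inhomogeneous part.
```

Holder yaw is -10.4° and jar yaw about -8.4°. I'll turn +2° and descend slowly.

Request:
servo_tool --pt "0 0 0" --pt "0 0 0" --pt "0 0 0.01" --pt "0 0 0.01" --pt "0 0 0.01" --pt "0 0 0.01" --pt "0 0 0.01" --pt "0 0 0" --spin '[0.022, 0, 0, 0, 0, 0, 0, 0]'

```text
time: 7.55
tool_pos: [487.1, 26.4, 120.5]
tcp_rot: [3.141, 0.0, -1.261]
contact_force: [-0.1, 0.2, -4.4]
grip_width: 57.6
finger_force: 30.0
```

Request:
servo_tool --pt "0 0 0.015" --pt "0 0 0.015" --pt "0 0 0.015" --pt "0 0 0.015" --pt "0 0 0.015" --pt "0 0 0.01" --pt "0 0 0.01" --pt "0 0 0" --spin '[0, 0, 0, 0, 0, 0, 0, 0]'

```text
time: 8.55
tool_pos: [487.1, 26.3, 101.6]
tcp_rot: [3.141, 0.0, -1.261]
contact_force: [-1.2, -0.2, -3.9]
grip_width: 57.7
finger_force: 30.0
```

Request:
servo_tool --pt "0 0 0.005" --pt "0 0 0.005" --pt "0 0 0.005" --pt "0 0 0.003" --pt "0 0 0" --pt "0 0 0" --pt "0 0 0" --pt "0 0 0" --spin '[0, 0, 0, 0, 0, 0, 0, 0]'

```text
time: 9.55
tool_pos: [487.6, 26.4, 98.8]
tcp_rot: [-3.14, -0.001, -1.261]
contact_force: [-1.2, 1.3, 6.0]
grip_width: 57.9
finger_force: 30.0
```

The jar is seated: the force changed sign at TCP z 98.8. Now I start unscrewing.

Request:
servo_tool --pt "0 0 -0.001" --pt "0 0 -0.001" --pt "0 0 -0.0012" --pt "0 0 -0.0012" --pt "0 0 -0.0012" --pt "0 0 -0.0012" --pt "0 0 -0.0012" --pt "0 0 -0.0012" --spin '[-0.06, -0.117, -0.117, -0.117, -0.117, -0.117, -0.117, -0.117]'

```text
time: 10.55
tool_pos: [487.7, 26.3, 100.5]
tcp_rot: [3.141, -0.002, 0.126]
contact_force: [-2.6, 0.2, 3.4]
grip_width: 57.8
finger_force: 30.0
```

Request:
servo_tool --pt "0 0 -0.0012" --pt "0 0 -0.0012" --pt "0 0 -0.0012" --pt "0 0 -0.0012" --pt "0 0 -0.0012" --pt "0 0 -0.0012" --pt "0 0 -0.0012" --pt "0 0 -0.0012" --spin '[-0.117, -0.117, -0.117, -0.117, -0.117, -0.117, -0.117, -0.117]'

```text
time: 11.55
tool_pos: [487.7, 26.2, 102.3]
tcp_rot: [3.14, 0.0, 1.596]
contact_force: [-0.8, 0.9, 1.5]
grip_width: 57.7
finger_force: 30.0
```

Request:
servo_tool --pt "0 0 -0.0012" --pt "0 0 -0.0012" --pt "0 0 -0.0012" --pt "0 0 -0.0012" --pt "0 0 -0.0012" --pt "0 0 -0.0012" --pt "0 0 -0.0012" --pt "0 0 -0.0012" --spin '[-0.117, -0.117, -0.117, -0.117, -0.117, -0.117, -0.117, -0.117]'

```text
time: 12.55
tool_pos: [487.7, 26.3, 104.1]
tcp_rot: [-3.142, 0.001, 3.067]
contact_force: [-0.0, 0.7, 2.8]
grip_width: 57.9
finger_force: 30.0
```

Request:
servo_tool --pt "0 0 -0.0012" --pt "0 0 -0.0012" --pt "0 0 -0.0012" --pt "0 0 -0.0012" --pt "0 0 -0.0012" --pt "0 0 -0.0012" --pt "0 0 0" --pt "0 0 0" --spin '[-0.117, -0.117, -0.117, -0.117, -0.117, -0.117, 0, 0]'

```text
time: 13.55
tool_pos: [487.6, 26.2, 105.4]
tcp_rot: [-3.141, 0.0, -2.123]
contact_force: [1.3, 0.2, 1.6]
grip_width: 57.6
finger_force: 30.0
```

Turned 0.86 of a turn. I'll release, wind back and regrip.

Request:
servo_tool --pt "0 0 0" --pt "0 0 0" --pt "0 0 0" --pt "0 0 0" --pt "0 0 0" --pt "0 0 0" --pt "0 0 0" --pt "0 0 0" --spin '[0, 0, 0, 0.117, 0.117, 0.117, 0.117, 0.117]' --hand 0.75

```text
time: 14.55
tool_pos: [487.1, 26.3, 105.1]
tcp_rot: [-3.142, -0.0, -3.045]
contact_force: [0.6, -0.2, -0.2]
grip_width: 80.4
finger_force: 0.0
```

Request:
servo_tool --pt "0 0 0" --pt "0 0 0" --pt "0 0 0" --pt "0 0 0" --pt "0 0 0" --pt "0 0 0" --pt "0 0 0" --pt "0 0 0" --spin '[0.117, 0.117, 0.117, 0.117, 0.117, 0.117, 0.117, 0.117]'

```text
time: 15.55
tool_pos: [487.1, 26.4, 105.1]
tcp_rot: [-3.141, 0.0, 1.768]
contact_force: [-0.5, 0.2, -0.0]
grip_width: 80.1
finger_force: 0.0
```

Request:
servo_tool --pt "0 0 0" --pt "0 0 0" --pt "0 0 0" --pt "0 0 0" --pt "0 0 0" --pt "0 0 0" --pt "0 0 0" --pt "0 0 0" --spin '[0.117, 0.117, 0.117, 0.117, 0.117, 0.117, 0.117, 0.117]'

```text
time: 16.55
tool_pos: [487.1, 26.3, 105.1]
tcp_rot: [-3.142, 0.0, 0.297]
contact_force: [0.5, 0.5, 0.8]
grip_width: 80.3
finger_force: 0.0
```

Request:
servo_tool --pt "0 0 0" --pt "0 0 0" --pt "0 0 0" --pt "0 0 0" --pt "0 0 0" --pt "0 0 0" --pt "0 0 0" --pt "0 0 0" --spin '[0.117, 0.117, 0.117, 0.117, 0.117, 0.117, 0.117, 0]'

```text
time: 17.55
tool_pos: [487.1, 26.3, 105.2]
tcp_rot: [3.141, 0.0, -0.981]
contact_force: [-0.1, -0.4, -0.5]
grip_width: 80.2
finger_force: 0.0
```

Request:
servo_tool --pt "0 0 0" --pt "0 0 0" --pt "0 0 0" --pt "0 0 0" --pt "0 0 0" --pt "0 0 0" --pt "0 0 0" --pt "0 0 0" --spin '[0, 0, 0, 0, 0, 0, 0, 0]' --hand -1

```text
time: 18.55
tool_pos: [487.1, 26.3, 105.2]
tcp_rot: [3.141, -0.0, -0.982]
contact_force: [-1.2, -0.1, 0.0]
grip_width: 58.1
finger_force: 30.0
```

Request:
servo_tool --pt "0 0 -0.0012" --pt "0 0 -0.0012" --pt "0 0 -0.0012" --pt "0 0 -0.0012" --pt "0 0 -0.0012" --pt "0 0 -0.0012" --pt "0 0 -0.0012" --pt "0 0 -0.0012" --spin '[-0.117, -0.117, -0.117, -0.117, -0.117, -0.117, -0.117, -0.117]'

```text
time: 19.55
tool_pos: [487.2, 26.3, 107.1]
tcp_rot: [3.141, -0.0, 0.494]
contact_force: [-1.1, -0.5, -0.6]
grip_width: 57.9
finger_force: 30.0
```

Request:
servo_tool --pt "0 0 -0.0012" --pt "0 0 -0.0012" --pt "0 0 -0.0012" --pt "0 0 -0.0012" --pt "0 0 -0.0012" --pt "0 0 -0.0012" --pt "0 0 -0.0012" --pt "0 0 -0.0012" --spin '[-0.117, -0.117, -0.117, -0.117, -0.117, -0.117, -0.117, -0.117]'

```text
time: 20.55
tool_pos: [487.2, 26.3, 109.0]
tcp_rot: [-3.142, 0.0, 1.964]
contact_force: [-0.4, -1.1, -0.7]
grip_width: 58.1
finger_force: 30.0
```

Request:
servo_tool --pt "0 0 -0.0012" --pt "0 0 -0.0012" --pt "0 0 -0.0012" --pt "0 0 -0.0012" --pt "0 0 -0.0012" --pt "0 0 -0.0012" --pt "0 0 -0.0012" --pt "0 0 -0.0012" --spin '[-0.117, -0.117, -0.117, -0.117, -0.117, -0.117, -0.117, -0.117]'

```text
time: 21.55
tool_pos: [487.4, 26.4, 111.0]
tcp_rot: [-3.142, 0.0, -2.849]
contact_force: [-1.3, -0.4, -0.8]
grip_width: 57.9
finger_force: 30.0
```

Request:
servo_tool --pt "0 0 -0.0012" --pt "0 0 -0.0012" --pt "0 0 -0.0012" --pt "0 0 -0.0012" --pt "0 0 0" --pt "0 0 0" --pt "0 0 0" --pt "0 0 0" --spin '[-0.117, -0.117, -0.117, -0.117, 0, 0, 0, 0]'

```text
time: 22.55
tool_pos: [487.2, 26.3, 111.9]
tcp_rot: [-3.142, -0.0, -2.121]
contact_force: [-0.1, -0.5, -0.6]
grip_width: 57.7
finger_force: 30.0
```

Request:
servo_tool --pt "0 0 -0.005" --pt "0 0 -0.005" --pt "0 0 -0.01" --pt "0 0 -0.01" --pt "0 0 0" --pt "0 0 0" --pt "0 0 0" --pt "0 0 0" --spin '[0, 0, 0, 0, 0, 0, 0, 0]'

```text
time: 23.55
tool_pos: [487.2, 26.3, 117.9]
tcp_rot: [3.142, -0.0, -2.12]
contact_force: [-0.1, 0.1, -1.5]
grip_width: 57.8
finger_force: 30.0
```

Request:
servo_tool --pt "0 0 -0.02" --pt "0 0 -0.04" --pt "0 0 -0.06" --pt "0 0 -0.06" --pt "0 0 -0.06" --pt "0 0 -0.06" --pt "0 0 0" --pt "0 0 0" --spin '[0, 0, 0, 0, 0, 0, 0, 0]'

```text
time: 24.55
tool_pos: [487.0, 26.3, 177.7]
tcp_rot: [3.141, -0.0, -2.12]
contact_force: [-0.5, 0.3, 0.3]
grip_width: 57.9
finger_force: 30.0
```

Run:
```python
from plant import monitor, optics
import cv2,numpy as np
o=monitor.get_obs(); print(o["time"],o["tool_pos"],o["tcp_rot"],o["joint_positions"],o["contact_force"])
s=optics.capture("scene"); t=optics.capture("top")
r=lambda a,s:cv2.resize(a,None,fx=s,fy=s,interpolation=cv2.INTER_CUBIC)
cv2.imwrite("pics/m4.png",np.hstack([r(s["frame"][150:290,285:385],4),r(t["frame"][180:320,240:340],4)]))
from edge import *
S=lambda c,y,h:sq(c,y,h)
for i,q in enumerate([0,1,2,3]):
    A=sq((498.9,304.6),-10.8,80); print("tray",i,edgefit(t,A[i],A[(i+1)%4],14,4))
```

```text
24.55 [486.96389603  26.34936493 177.70483348] [ 3.14122181e+00 -3.01685742e-04 -2.11976196e+00] [-1.03178374e-01  3.22398139e-01  1.69917647e+00 -1.24743455e-04
  1.12048273e+00 -2.69575102e+00] [-0.51362498  0.26822279  0.26967696]
tray 0 (-11.04, 0.01, 43, 46)
tray 1 (-10.93, 0.76, 60, 60)
tray 2 (-12.08, 0.75, 47, 49)
tray 3 (-10.83, 2.21, 59, 60)
```

View pics/m4.png

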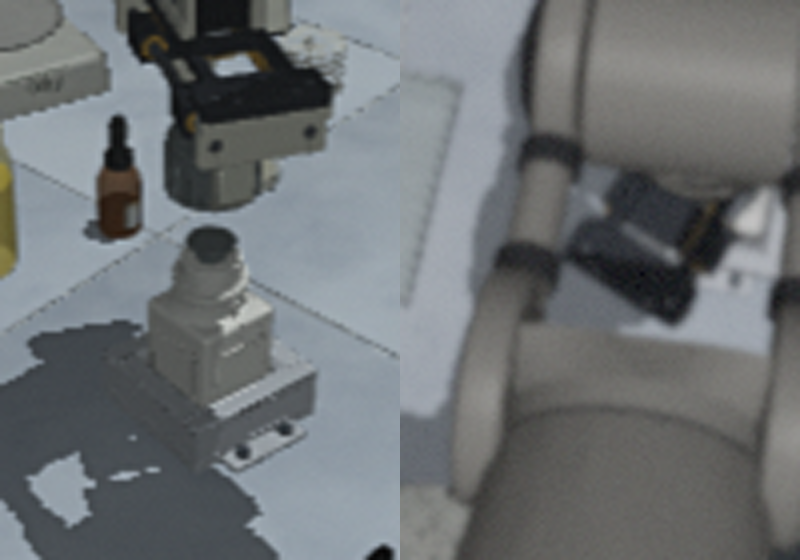

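The cap is off and held clear, and the jar stands seated with the plunger showing. Carrying the cap to the tray.

Request:
servo_tool --pt "-0.06 0.033 0" --pt "-0.12 0.0665 0" --pt "-0.15 0.083 0" --pt "-0.15 0.083 0" --pt "-0.15 0.083 0" --pt "-0.15 0.083 0" --pt "-0.15 0.083 0" --pt "-0.15 0.083 0" --spin '[0, 0, 0, 0, 0, 0, 0, 0]'

```text
time: 25.65
tool_pos: [497.4, 275.0, 177.6]
tcp_rot: [3.141, -0.0, -2.119]
contact_force: [0.1, -0.0, -1.5]
grip_width: 57.9
finger_force: 30.0
```

Request:
servo_tool --pt "-0.1 0.056 0" --pt "-0.037 0.0205 0" --pt "0 0 0.08" --pt "0 0 0.14" --pt "0 0 0.16" --pt "0 0 0.16" --pt "0 0 0.14" --pt "0 0 0.07" --spin '[0, 0, 0, 0, 0, 0, 0, 0]'

```text
time: 26.65
tool_pos: [498.1, 302.6, 25.6]
tcp_rot: [3.14, -0.003, -2.121]
contact_force: [-0.7, -0.2, -0.6]
grip_width: 57.5
finger_force: 30.0
```

Request:
servo_tool --pt "0 0 0" --pt "0 0 0.015" --pt "0 0 0.015" --pt "0 0 0.015" --pt "0 0 0.012" --pt "0 0 0.005" --pt "0 0 0" --pt "0 0 0" --spin '[0, 0, 0, 0, 0, 0, 0, 0]'

```text
time: 27.65
tool_pos: [499.3, 304.4, 15.6]
tcp_rot: [-3.141, 0.0, -2.12]
contact_force: [0.5, 0.1, -0.7]
grip_width: 58.0
finger_force: 30.0
```

Request:
servo_tool --pt "0 0 0.005" --pt "0 0 0.005" --pt "0 0 0.005" --pt "0 0 0.005" --pt "0 0 0.004" --pt "0 0 0" --pt "0 0 0" --pt "0 0 0" --spin '[0, 0, 0, 0, 0, 0, 0, 0]'

```text
time: 28.65
tool_pos: [499.2, 304.3, 10.8]
tcp_rot: [-3.141, 0.0, -2.12]
contact_force: [-0.9, 0.5, -1.4]
grip_width: 58.0
finger_force: 30.0
```

Request:
servo_tool --pt "0 0 0.003" --pt "0 0 0.003" --pt "0 0 0.003" --pt "0 0 0.002" --pt "0 0 0" --pt "0 0 0" --pt "0 0 0" --pt "0 0 0" --spin '[0, 0, 0, 0, 0, 0, 0, 0]'

```text
time: 29.65
tool_pos: [499.2, 304.3, 8.5]
tcp_rot: [-3.142, -0.0, -2.12]
contact_force: [-0.1, 0.9, -1.9]
grip_width: 58.2
finger_force: 30.0
```

Request:
servo_tool --pt "0 0 0.003" --pt "0 0 0.003" --pt "0 0 0.003" --pt "0 0 0.002" --pt "0 0 0" --pt "0 0 0" --pt "0 0 0" --pt "0 0 0" --spin '[0, 0, 0, 0, 0, 0, 0, 0]'

```text
time: 30.65
tool_pos: [499.3, 304.5, 8.0]
tcp_rot: [-3.141, 0.001, -2.12]
contact_force: [-3.4, -1.5, 13.2]
grip_width: 58.0
finger_force: 30.0
```

Contact on the tray floor (13 N). I'll back off slightly and open.

Request:
servo_tool --pt "0 0 -0.006" --pt "0 0 0" --pt "0 0 0" --pt "0 0 0" --pt "0 0 0" --pt "0 0 0" --pt "0 0 0" --pt "0 0 0" --spin '[0, 0, 0, 0, 0, 0, 0, 0]'

```text
time: 31.65
tool_pos: [499.4, 304.4, 8.1]
tcp_rot: [-3.141, 0.0, -2.12]
contact_force: [-1.6, -0.1, 7.2]
grip_width: 57.8
finger_force: 30.0
```

Request:
servo_tool --pt "0 0 0" --pt "0 0 0" --pt "0 0 0" --pt "0 0 0" --pt "0 0 0" --pt "0 0 0" --pt "0 0 0" --pt "0 0 0" --spin '[0, 0, 0, 0, 0, 0, 0, 0]' --hand 0.75

```text
time: 32.65
tool_pos: [499.2, 304.3, 7.5]
tcp_rot: [-3.142, -0.0, -2.12]
contact_force: [-0.1, 0.1, -0.4]
grip_width: 80.3
finger_force: 0.0
```

Request:
servo_tool --pt "0 0 -0.02" --pt "0 0 -0.06" --pt "0 0 -0.12" --pt "0 0 -0.15" --pt "0 0 -0.15" --pt "0 0 -0.15" --pt "0 0 -0.1" --pt "0 0 0" --spin '[0, 0, 0, 0, 0, 0, 0, 0]'

```text
time: 33.65
tool_pos: [500.1, 304.8, 159.9]
tcp_rot: [-3.139, 0.004, -2.12]
contact_force: [0.8, -0.4, -0.2]
grip_width: 80.0
finger_force: 0.0
```

Run:
```python
from plant import optics
from h import *
for n in("top","wrist","scene"):
    c=optics.capture(n); np.savez(n+"5.npz",**c); K,W=c["K"],c["world_to_cam"]
    f=c["frame"]; u=proj(K,W,[499.3,304.5,40]); print(n,u)
    x,y=map(int,u); g=cv2.cvtColor(f[max(0,y-45):y+45,max(0,x-45):x+45],cv2.COLOR_BGR2GRAY) if 0<x<640 and 0<y<400 else None
    if g is not None and g.size:
        print([g[j,::6].tolist() for j in range(0,g.shape[0],10)])
```

```text
top [218.90127498 220.41635836]
[[121, 44, 25, 116, 120, 38, 49, 43, 81, 96, 100, 164, 160, 164, 165], [128, 87, 39, 24, 98, 23, 41, 44, 42, 53, 131, 162, 159, 161, 164], [85, 81, 39, 10, 55, 137, 136, 34, 46, 89, 130, 161, 161, 159, 159], [73, 109, 110, 54, 18, 86, 78, 90, 117, 157, 158, 158, 154, 150, 165], [61, 84, 119, 75, 78, 83, 92, 71, 73, 113, 157, 156, 155, 133, 164], [42, 43, 65, 50, 83, 94, 101, 72, 71, 106, 143, 160, 156, 164, 165], [49, 108, 91, 53, 61, 100, 97, 98, 98, 99, 158, 155, 142, 169, 170], [125, 126, 125, 50, 56, 58, 99, 95, 99, 98, 158, 156, 156, 169, 170], [102, 94, 141, 117, 53, 56, 104, 108, 105, 105, 141, 150, 168, 169, 168]]
wrist [323.71554282 189.1277875 ]
[[220, 221, 220, 225, 225, 226, 223, 225, 224, 224, 218, 139, 134, 134, 131], [222, 219, 221, 219, 222, 221, 224, 223, 223, 149, 134, 137, 138, 135, 130], [221, 220, 219, 220, 220, 100, 151, 169, 127, 96, 81, 130, 136, 131, 134], [220, 219, 219, 218, 154, 166, 163, 110, 99, 97, 97, 98, 135, 134, 133], [222, 217, 220, 188, 164, 135, 97, 98, 99, 99, 99, 95, 98, 132, 132], [171, 223, 222, 208, 158, 97, 9
[... 215 characters left out ...]
34, 133, 131, 129, 134, 135, 134, 213, 201, 134, 132]]
scene [250.8084694  293.93878348]
[[146, 147, 148, 149, 24, 62, 99, 97, 97, 87, 97, 149, 150, 147, 150], [145, 147, 93, 94, 96, 93, 96, 94, 117, 153, 153, 153, 155, 153, 149], [89, 92, 92, 91, 131, 151, 154, 91, 126, 151, 148, 155, 157, 154, 155], [91, 91, 115, 147, 150, 142, 149, 142, 75, 132, 135, 144, 157, 161, 158], [90, 68, 69, 69, 70, 65, 63, 87, 89, 89, 134, 134, 58, 162, 161], [66, 66, 63, 65, 68, 65, 82, 96, 44, 44, 91, 135, 136, 139, 154], [73, 60, 66, 64, 65, 63, 48, 51, 48, 48, 52, 66, 139, 140, 135], [74, 78, 64, 64, 103, 121, 119, 65, 68, 65, 65, 64, 64, 72, 64], [77, 81, 78, 66, 64, 65, 63, 66, 64, 65, 70, 70, 76, 73, 70]]
```

The wrist image data show the cap's disc at the predicted spot in the tray, and nothing touches the robot. Handing in.

```bash
python3 -c "
from plant import workorder
print(workorder.close_job())"
```

```text
the job is handed in; nothing more can be done
None
```

The jar is seated in the holder, and its cap came off after two grips (about 1.7 turns) and was set down near the centre of the tray. I handed the job in at about 34 s of the 72 s allowed; no verdict came back, and I checked the cap's final spot only from camera pixel values and the force dropping to zero on release.

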